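# Set the radio's tone wheels by clicks

## Robot

A 6-joint arm with a two-finger parallel gripper is mounted at the origin on the work surface. World frame = base frame: x ahead of the robot, y to its left, z up, the work surface at z = 0. Lengths are in m, angles in rad, forces in N, time in s.
With the tool pointing down it reaches from about 0.25 to 0.725 m from the base axis. Payload 4 kg.
Tool frame: the origin (TCP) lies midway between the tips of the shut fingers; the grasp point (between the pads) lies 19 mm behind it; z points along the fingers, x is the direction in which the jaws open and shut, and the axes are right-handed (so a half turn about z gives the same grasp; the last joint's range is limited). The gripper opens to 85 mm and grips with 20 to 120 N. Pads are 22 mm wide; open, the fingers measure 114 mm over their backs; the gripper's body (76 mm by 85 mm) begins 54 mm behind the grasp point. The pads swing forward as they close: fully open they stand 13 mm farther back than shut.
Start: joints at [1.243, 0.241, 0.005, 1.335, 0, 1.571], TCP at [0.161, 0.473, 0.231] pointing down, gripper open.
Joint ranges: [-2.72, 2.72], [-1.05, 1.87], [-1.09, 1.28], [-1.99, 2.15], [-1.42, 1.44], [-3.14, 3.14]. Speed limits (rad/s): [2.79, 2.79, 3.14, 3.14, 3.14, 3.14].

## Interface

Orientations are given as a unit quaternion [x, y, z, w].
In Python, from workcell import bot gives the robot as it stands.
- The arm moves only by the tool drive_tool, never from a script. Its argument "rows" is text: rows parted by semicolons, each of 5 numbers parted by spaces: the finger opening in mm, from 0 to 85.4, then the shift along the tool's x, y, z in mm, then the turn about the tool's z in rad. A call has 1 to 12 rows; each row shifts and turns the commanded pose from where the row before left it, along the tool's axes as they then stand; what a row does not reach is not made up. A row lasts 1/10 s, in which the tool goes at most 50 mm and 8.59 degrees, less where a joint would pass 70% of its speed; a pose out of reach is approached as far as the arm can. A call is refused whole if a number of a shift passes 50 or a number of a turn 0.15, either way. A call with a gripper value outside its range is refused whole. The fingers move at their own pace and stop on an object; the grip force is fixed at half the most. Time passes only in rows, so rows that do not move let the fingers close. It gives the time, the measured TCP pose, the force and the opening at its end, in the units of the state.
- bot.get_obs(): the state, without advancing time (a new reading comes with each control period).
- bot.camera(name): name is "scene" or "top"; returns a dict with "image" (420x560x3 uint8, red, green, blue), "vertical_fov" (degrees; the focal length in pixels is half the picture's height over the tangent of half this angle, whatever the lens; pixels are square), "cx", "cy" (the principal point, pixels), "R" (3x3) and "t" (3): a world point X has camera coordinates R X + t. Camera axes: x right, y down, z forward; pixel columns grow to the right and rows downward; lengths in m; the calibration is good to about 2 mm. A picture is of the moment at which its call begins. There is no depth.
- bot.job_done(): hands the job in, once; it reports no verdict.
The state is a dict: "clock": time; "joint_pos": joint angles; "joint_vel": joint speeds; "tau": joint torques, N m; "eef_pos": TCP position; "tool_rot": TCP orientation; "ft_force": force on the tool from outside, world axes, zero at the start; "ft_torque": the same for the moment, N m; "grip_width": finger opening in m.
Only numpy, scipy, OpenCV 4.12 (cv2) and the standard library are available. Lean on these libraries where they do the work, as an engineer would, in place of code of your own. Each camera call takes 0.05 s, during which the arm holds its last target. There are 200 camera calls.

## Task

Set the tone of the table radio by flicking its two narrow thumbwheels with a fingertip. Turn the one at the left end (bass) up until it rests exactly two clicks above centre, and the one beside it (treble) back down to exactly its centre click; up means rolling the top of the wheel away from the radio's cloth front, down towards it. Leave the wide volume wheel as it is, and do not shift or lift the radio or disturb the things on and around it.

Things in the scene. Friction and masses are not known exactly. Their poses are not given: they have to be found in the camera images.
- radio: Table radio: wooden case 140 mm deep (x), 280 wide (y), flat metal top plate 120 mm above the table; 1.9 kg, loose, rubber feet; slides if pushed sideways with over about 7 N. Origin: centre of its underside; x from the cloth front (roughly facing the robot) to the back, y left, z up. On top, left to right: bass, treble, volume wheel, tealight; folded aerial along the back edge, 10 mm high.
- bass_wheel (a joint): Narrow black wheel upright in a slot of the top, axle along the radio's y. Value in rad: 0 = centre click, 0.262 per click, growing as its top rolls away from the front (up, radio's +x); stops at 1.12 either way. A sprung roller clicks it: a bit over 1 N at the rim to leave a click; let go, it snaps to the nearest click. Starts 0 to 3 clicks below centre.
- treble_wheel (a joint): The second narrow wheel, the same as the bass wheel in size, sign, clicks and stops. Starts 1 to 3 clicks above centre. Value in rad, 0 = centre click. On either wheel the ribbed rim grips a fingertip: pressed down on the top of the rim with 6 to 12 N and moved along x, the tip rolls the rim with it (8.4 mm per click).
- volume_wheel (a joint): Volume wheel, 72 mm across and 26 mm wide, black, without a white line; moves smoothly. To be left alone. Value in rad, same sign as the others.
- bass_crown (a point): Top of the bass wheel's rim, mid-width, 136 mm above the table; fixed in the radio, does not turn: 12 mm before its middle, 88 mm left. Wheel 64 mm across, 14 wide, 16 proud of the plate; 24 rounded ribs across the rim, 4 mm thick, one per click, gaps 4 mm wide. A white line on rim and flanks is topmost, at the long tick on the plate, at the centre click; short ticks show the other clicks.
- treble_crown (a point): The same point of the treble wheel, 58 mm to the right of the bass crown.
- volume_crown (a point): The same point of the volume wheel, 82 mm to the right of the treble crown, also 136 mm above the table.
- mug: Blue mug, 82 mm across, 92 mm tall, beside the radio on its left. Origin at the middle of its underside (as for all things below).
- small_vase: Small faceted glass vase with two dried flowers, 76 mm across, 177 mm tall with flowers, beside the radio on its right.
- remote: Black remote control, 44 x 150 x 18 mm, lying in front of the radio.
- tealight: Tealight in a metal cup, 42 mm across, 22 mm tall, on the right end of the radio's top.
- book: Book with a teal cover, 160 x 235 x 34 mm, lying to the left, beyond the mug.
- tall_vase: Taller glass vase with three dried flowers, 80 mm across, 302 mm tall with flowers, behind the radio.
- glasses_case: Brown spectacles case, 62 x 162 x 38 mm, lying to the right, beyond the small vase.

How it is judged:
By the outcome, as a careful person would: the job done as asked, in the order asked, and still so for the second after the job is handed in, with the robot touching nothing.
It also fails if it takes over 64 s, if anything falls off the work surface, if the arm or the gripper's body presses on something with over 40 N, if the wrist force passes 120 N, or if a joint passes its speed limit or range.

## Working session

There is one attempt and no reset: what is moved stays moved. The work goes in short steps, Python scripts to look and compute and a tool call to move; the robot and the scene stay as the last step left them, time stands still between calls to the robot, and variables do not carry over. Pictures are saved under pics/ and viewed, about 8 in all and at most 12, crops included, and the job is handed in when it is done.

Besides the shell and the picture viewer there is one more tool, called as name(argument=value, ...) on one line, values as JSON. drive_tool: Moves the arm, as the interface text tells. Its arguments: {"type":"object","properties":{"rows":{"type":"string"}},"required":["rows"]}

```bash
mkdir -p pics; ls; cat > h.py <<'E'
import numpy as np, cv2
from workcell import bot
def cam(n):
    c=bot.camera(n); c['f']=210/np.tan(np.radians(c['vertical_fov'])/2); return c
def proj(c,X):
    p=np.asarray(c['R'])@np.asarray(X,float)+c['t']; return c['f']*p[:2]/p[2]+[c['cx'],c['cy']]
def ray(c,u,v,z):
    R=np.asarray(c['R']); o=-R.T@c['t']; d=R.T@np.array([(u-c['cx'])/c['f'],(v-c['cy'])/c['f'],1]); return o+d*(z-o[2])/d[2]
def save(im,n): cv2.imwrite('pics/'+n,im[:,:,::-1])
E
python3 - <<'E'
from h import *
o=bot.get_obs();print({k:np.round(v,3) for k,v in o.items()})
for n in('scene','top'):
    c=cam(n);save(c['image'],n+'0.png');print(n,c['vertical_fov'],c['cx'],c['cy'],-np.array(c['R']).T@c['t'],c['R'])
E
```

```text
pics
{'clock': np.float64(0.0), 'joint_pos': array([ 1.243,  0.241,  0.004,  1.335, -0.   ,  1.571]), 'joint_vel': array([ 0.001, -0.001, -0.001, -0.   , -0.   ,  0.001]), 'tau': array([-1.0000e-03, -3.7232e+01,  2.5241e+01,  1.7000e-02, -0.0000e+00,
        0.0000e+00]), 'eef_pos': array([0.161, 0.473, 0.23 ]), 'tool_rot': array([ 0.813,  0.582, -0.001,  0.001]), 'ft_force': array([-0.348, -0.313, -0.512]), 'ft_torque': array([ 0.018, -0.073,  0.018]), 'grip_width': np.float64(0.085)}
scene 53.16753327698004 276.72238389950667 206.11255997426323 [ 1.06503211 -0.54380592  0.98883508] [[ 0.79060788  0.61213048 -0.01534458]
 [ 0.46514559 -0.61668703 -0.63508793]
 [-0.39821948  0.49496806 -0.77228742]]
top 43.1400626501104 287.05589077647625 210.45258168177992 [0.38572868 0.02465708 1.92630789] [[-0.00774425 -0.99990528  0.01137813]
 [-0.99290978  0.00633934 -0.11870123]
 [ 0.11861786 -0.01221671 -0.99286482]]
```

View pics/scene0.png

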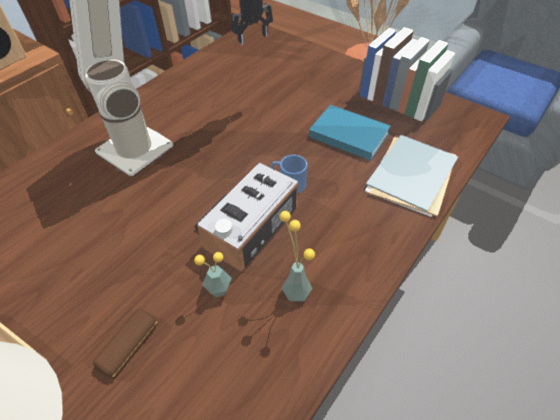

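View pics/top0.png

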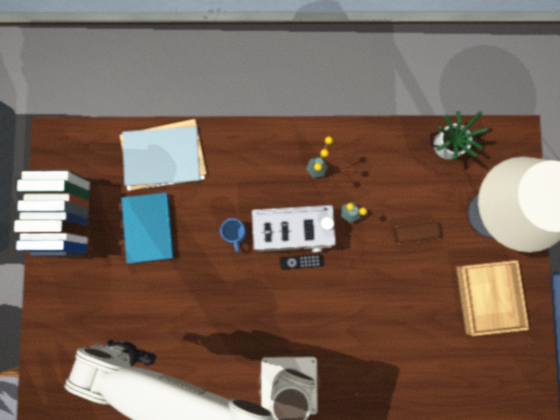

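The radio is at about (293,228) in top and (250,215) in scene. Both narrow wheels are visible at its left end. Next I'll enlarge both crops.

```bash
python3 - <<'E'
from h import *
t=cam('top');s=cam('scene')
a=cv2.resize(t['image'][198:258,240:345],None,fx=7,fy=7,interpolation=cv2.INTER_CUBIC)
b=cv2.resize(s['image'][160:265,190:305],None,fx=6.9,fy=5.7,interpolation=cv2.INTER_CUBIC)
save(a,'tc.png');save(b,'sc.png')
E
```

```text
(no output)
```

View pics/tc.png

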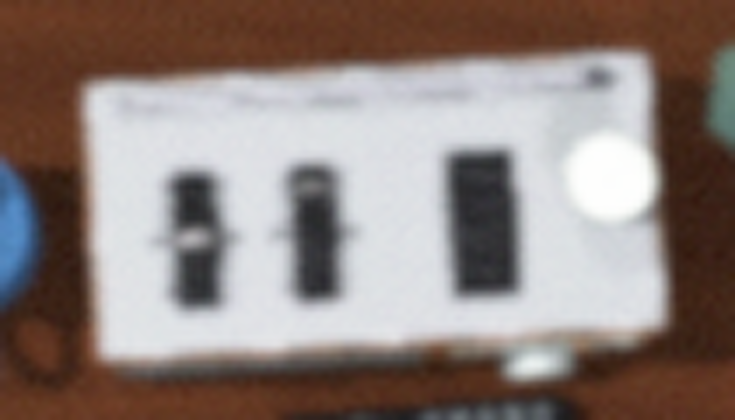

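View pics/sc.png

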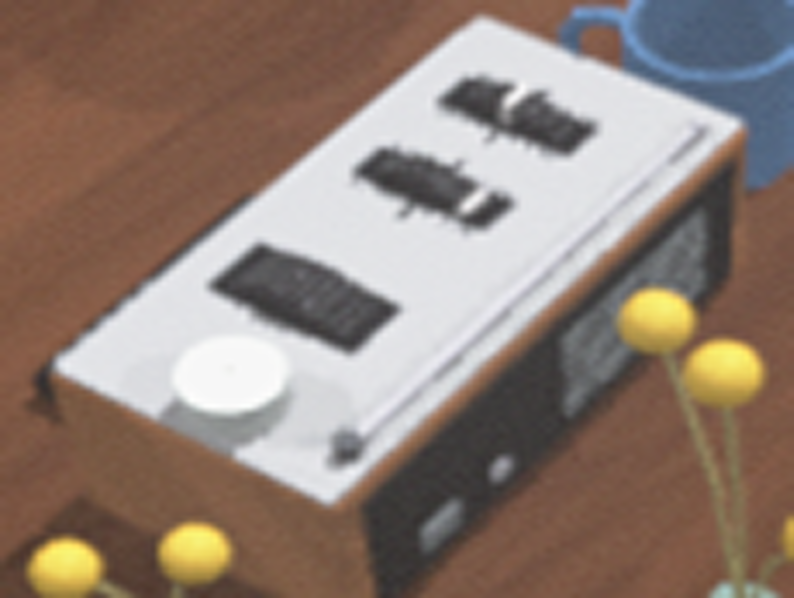

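Bass line sits near the long tick and treble line well towards the back. Now I'll measure the plate in both views.

```bash
cat > meas.py <<'E'
from h import *
def plate(c,roi):
    x0,x1,y0,y1=roi; im=c['image'][y0:y1,x0:x1]
    hsv=cv2.cvtColor(im,cv2.COLOR_RGB2HSV)
    m=((hsv[...,1]<45)&(hsv[...,2]>130)).astype(np.uint8)
    m=cv2.morphologyEx(m,cv2.MORPH_OPEN,np.ones((3,3)))
    cs,_=cv2.findContours(m,cv2.RETR_EXTERNAL,cv2.CHAIN_APPROX_NONE)
    k=max(cs,key=cv2.contourArea)
    W=np.array([ray(c,u+x0,v+y0,.12)[:2] for u,v in cv2.convexHull(k)[:,0]])
    (cx,cy),(w,h),a=cv2.minAreaRect((W*1000).astype(np.float32)); 
    return cx,cy,w,h,a
def white(c,X0,ex,nm):
    # intensity along rim arc for each candidate click
    g=cv2.cvtColor(c['image'],cv2.COLOR_RGB2GRAY).astype(np.float32)
    th=np.arange(-4,4.01,.25); ey=np.array([-ex[1],ex[0],0])
    out=[]
    for k in th:
        a=k*.262; P=[X0+ex*.032*np.sin(a)+np.array([0,0,.032*(np.cos(a)-1)])+ey*d for d in(-.004,0,.004)]
        uv=np.array([proj(c,p) for p in P],np.float32)
        out.append(cv2.remap(g,uv[:,0].copy(),uv[:,1].copy(),cv2.INTER_LINEAR).mean())
    print(nm,' '.join(f'{k:g}:{o:.0f}' for k,o in zip(th,out) if abs(k*2-round(k*2))<.01))
E
python3 - <<'E'
from meas import *
t=cam('top');s=cam('scene')
for c,r in((t,(240,340,198,255)),(s,(190,305,160,255))): print(np.round(plate(c,r),2))
for nm,c,pts in(('t',t,[(240+83/7,198+85/7),(240+650/7,198+52/7),(240+665/7,198+328/7),(240+100/7,198+360/7)]),('s',s,[(190+482/6.9,160+12/5.7),(190+745/6.9,160+125/5.7),(190+330/6.9,160+505/5.7),(190+52/6.9,160+368/5.7)])):
    P=np.array([ray(c,u,v,.12) for u,v in pts]);print(nm,P.round(4).tolist(),P.mean(0))
# crowns by centroid of dark wheel blobs from crops
for nm,p in(('bass',(195,238)),('treb',(315,232)),('vol',(483,222))): print(nm,ray(t,240+p[0]/7,198+p[1]/7,.133).round(4))
for nm,p in(('bass',(517,115)),('treb',(432,188)),('vol',(305,298))): print(nm,ray(s,190+p[0]/6.9,160+p[1]/5.7,.128).round(4))
E
```

```text
[536.06 -18.29 156.36 276.82   3.03]
[547.28 -19.19 137.26 276.89   2.99]
t [[0.6034, 0.1229, 0.12], [0.6179, -0.1549, 0.12], [0.4826, -0.1598, 0.12], [0.4691, 0.1146, 0.12]] [ 0.54323487 -0.01928294  0.12      ]
s [[0.4751, 0.1155, 0.12], [0.6108, 0.1186, 0.12], [0.6235, -0.1529, 0.12], [0.4908, -0.1598, 0.12]] [ 0.55005462 -0.01964637  0.12      ]
bass [0.527  0.0681 0.133 ]
treb [0.5295 0.0101 0.133 ]
vol [ 0.5338 -0.0712  0.133 ]
bass [0.5372 0.0624 0.128 ]
treb [0.5402 0.005  0.128 ]
vol [ 0.5447 -0.076   0.128 ]
```

```bash
cat >> meas.py <<'E'
yaw=np.radians(3.0);ex=np.array([np.cos(yaw),np.sin(yaw),0]);ey=np.array([-ex[1],ex[0],0]);C=np.array([.5463,-.0188,.136])
B=C-.012*ex+.088*ey;T=C-.012*ex+.030*ey
def lines():
    for n in('top','scene'):
        c=cam(n);white(c,B,ex,n+' bass');white(c,T,ex,n+' treb')
E
python3 -c "
from meas import *
print(B,T);lines()"
```

```text
[0.52971088 0.06845137 0.136     ] [0.53274637 0.01053085 0.136     ]
top bass -4:62 -3.5:58 -3:55 -2.5:56 -2:57 -1.5:57 -1:79 -0.5:132 0:145 0.5:94 1:53 1.5:49 2:51 2.5:53 3:54 3.5:55 4:75
top treb -4:59 -3.5:54 -3:53 -2.5:59 -2:58 -1.5:61 -1:55 -0.5:50 0:47 0.5:48 1:50 1.5:59 2:80 2.5:103 3:104 3.5:88 4:91
scene bass -4:74 -3.5:76 -3:82 -2.5:96 -2:111 -1.5:119 -1:115 -0.5:120 0:216 0.5:188 1:102 1.5:109 2:103 2.5:102 3:83 3.5:82 4:68
scene treb -4:72 -3.5:77 -3:86 -2.5:97 -2:117 -1.5:121 -1:113 -0.5:109 0:106 0.5:110 1:102 1.5:113 2:96 2.5:128 3:213 3.5:129 4:69
```

drive_tool(rows="0 0 0 0 -0.128; 0 0 0 0 -0.128; 0 0 0 0 -0.128; 0 0 0 0 0")

```text
clock: 0.8
eef_pos: [0.161, 0.4734, 0.2313]
tool_rot: [0.687, 0.727, -0.0, 0.0]
ft_force: [0.6, 0.4, 0.3]
grip_width: 0.0284
```

Both views agree: bass is at 0 and treble at +3. So bass needs +2 clicks and treble −3. I'll move above the bass wheel, about 5 mm before its crown.

drive_tool(rows="0 -35 28.5 0 0;0 -35 28.5 0 0;0 -35 28.5 0 0;0 -35 28.5 0 0;0 -35 28.5 0 0;0 -35 28.5 0 0;0 -35 28.5 0 0;0 -35 28.5 0 0;0 -35 28.5 0 0;0 -35 28.5 0 0;0 -35 28.5 0 0;0 -35 28.5 0 0")

```text
clock: 2.0
eef_pos: [0.5271, 0.0716, 0.2315]
tool_rot: [0.688, 0.726, 0.0, 0.0]
ft_force: [0.3, 1.0, 0.6]
grip_width: 0.0004
```

drive_tool(rows="0 0 0 0 0;0 0 0 0 0;0 0 0 0 0")

```text
clock: 2.3
eef_pos: [0.5253, 0.0738, 0.2312]
tool_rot: [0.687, 0.726, -0.0, -0.0]
ft_force: [0.1, -0.2, -0.1]
grip_width: 0.0001
```

drive_tool(rows="0 -5.5 0 20 0;0 0 0 30 0;0 0 0 28 0;0 0 0 0 0;0 0 0 0 0")

```text
clock: 2.8
eef_pos: [0.5256, 0.0688, 0.1538]
tool_rot: [0.686, 0.727, -0.0, -0.0]
ft_force: [0.4, -0.9, 0.9]
grip_width: 0.0
```

```bash
python3 - <<'E'
from meas import *
s=cam('scene');t=cam('top')
o=bot.get_obs();print(o['eef_pos'],o['ft_force'],(o['eef_pos']-B)@ex*1e3,(o['eef_pos']-B)@ey*1e3)
a=cv2.resize(s['image'][140:250,190:320],None,fx=6,fy=5,interpolation=cv2.INTER_CUBIC)
save(a,'s2.png')
E
```

```text
[0.52726136 0.06862525 0.15527913] [0.24844449 0.61967615 0.25853608] -2.437064461435539 0.30184555306100136
```

View pics/s2.png

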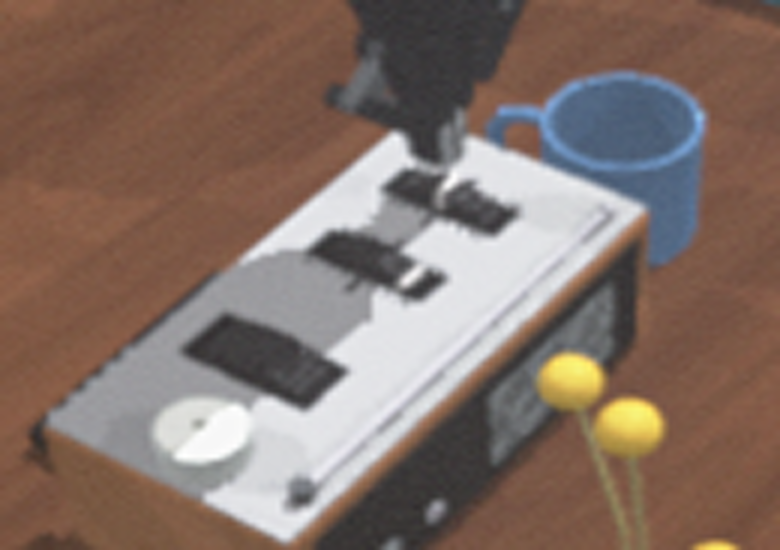

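The finger sits above the bass wheel near its crown, at about (440,155) in the crop, and clear of everything else. Now I'll lower it, 4 mm further forward.

drive_tool(rows="0 0 -4 5 0;0 0 0 5 0;0 0 0 4 0;0 0 0 0 0;0 0 0 0 0")

```text
clock: 3.4
eef_pos: [0.5223, 0.0674, 0.1392]
tool_rot: [0.687, 0.727, -0.0, -0.0]
ft_force: [0.6, -0.6, -0.9]
grip_width: 0.0002
```

drive_tool(rows="0 0 0 1 0;0 0 0 0 0;0 0 0 0 0")

```text
clock: 3.7
eef_pos: [0.5224, 0.0675, 0.1384]
tool_rot: [0.687, 0.727, 0.0, 0.0]
ft_force: [1.2, 0.7, 0.5]
grip_width: 0.0001
```

drive_tool(rows="0 0 0 1 0;0 0 0 0 0;0 0 0 0 0")

```text
clock: 4.0
eef_pos: [0.5223, 0.0676, 0.1373]
tool_rot: [0.687, 0.727, -0.0, -0.0]
ft_force: [-0.0, 0.2, 0.5]
grip_width: 0.0002
```

drive_tool(rows="0 0 0 1 0;0 0 0 0 0;0 0 0 0 0")

```text
clock: 4.3
eef_pos: [0.5223, 0.0675, 0.1363]
tool_rot: [0.687, 0.727, -0.0, -0.0]
ft_force: [-0.2, -0.1, -0.1]
grip_width: -0.0001
```

drive_tool(rows="0 0 0 1 0;0 0 0 0 0;0 0 0 0 0")

```text
clock: 4.6
eef_pos: [0.5225, 0.0676, 0.1357]
tool_rot: [0.687, 0.727, 0.0, 0.0]
ft_force: [-0.0, -0.2, 2.9]
grip_width: -0.0003
```

drive_tool(rows="0 0 0 0.7 0;0 0 0 0 0;0 0 0 0 0")

```text
clock: 4.9
eef_pos: [0.5227, 0.0676, 0.1355]
tool_rot: [0.687, 0.727, 0.001, 0.0]
ft_force: [-1.6, 0.4, 5.6]
grip_width: 0.0001
```

drive_tool(rows="0 0 0 0.4 0;0 0 0 0 0;0 0 0 0 0")

```text
clock: 5.2
eef_pos: [0.5228, 0.0676, 0.1355]
tool_rot: [0.687, 0.727, 0.001, 0.001]
ft_force: [-2.2, 0.2, 7.9]
grip_width: -0.0004
```

drive_tool(rows="0 0 1.4 0 0;0 0 1.4 0 0;0 0 1.4 0 0;0 0 0 0 0")

```text
clock: 5.6
eef_pos: [0.5282, 0.0679, 0.1357]
tool_rot: [0.687, 0.727, 0.002, 0.001]
ft_force: [1.1, -0.8, 7.1]
grip_width: -0.0
```

drive_tool(rows="0 0 1.4 0 0;0 0 1.4 0 0;0 0 1.4 0 0;0 0 0 0 0")

```text
clock: 6.0
eef_pos: [0.5317, 0.0681, 0.1356]
tool_rot: [0.687, 0.727, 0.001, 0.001]
ft_force: [-1.1, -0.6, 8.1]
grip_width: 0.0002
```

drive_tool(rows="0 0 1.4 0 0;0 0 1.4 0 0;0 0 1.4 0.2 0;0 0 0 0 0")

```text
clock: 6.4
eef_pos: [0.5368, 0.0683, 0.1357]
tool_rot: [0.687, 0.727, 0.002, 0.002]
ft_force: [-1.0, -0.3, 6.8]
grip_width: 0.0004
```

drive_tool(rows="0 0 1.4 0.1 0;0 0 1.4 0.1 0;0 0 1.4 0.1 0;0 0 0 0 0")

```text
clock: 6.8
eef_pos: [0.5408, 0.0686, 0.1352]
tool_rot: [0.687, 0.727, 0.002, 0.001]
ft_force: [0.1, 0.5, 7.5]
grip_width: 0.0004
```

```bash
python3 -c "
from meas import *
lines()"
```

```text
top bass -4:242 -3.5:243 -3:242 -2.5:242 -2:242 -1.5:242 -1:242 -0.5:242 0:241 0.5:240 1:240 1.5:240 2:240 2.5:242 3:244 3.5:245 4:246
top treb -4:77 -3.5:74 -3:76 -2.5:78 -2:79 -1.5:82 -1:84 -0.5:82 0:80 0.5:78 1:74 1.5:81 2:87 2.5:89 3:86 3.5:83 4:93
scene bass -4:72 -3.5:71 -3:76 -2.5:83 -2:90 -1.5:86 -1:73 -0.5:62 0:61 0.5:62 1:72 1.5:101 2:139 2.5:148 3:84 3.5:76 4:69
scene treb -4:65 -3.5:70 -3:78 -2.5:87 -2:102 -1.5:106 -1:99 -0.5:92 0:82 0.5:78 1:70 1.5:79 2:72 2.5:93 3:154 3.5:103 4:64
```

Bass reads about 2.2, with the tip 18 mm along. I'll lift straight up and look again.

drive_tool(rows="0 0 0 -3 0;0 0 0 -20 0;0 0 0 -30 0;0 0 0 0 0;0 0 0 0 0")

```text
clock: 7.4
eef_pos: [0.5394, 0.0685, 0.1869]
tool_rot: [0.687, 0.727, 0.0, 0.0]
ft_force: [0.6, -0.3, -1.0]
grip_width: -0.0001
```

```bash
python3 - <<'E'
from meas import *
lines();s=cam('scene');print(plate(s,(190,305,160,255)))
o=bot.get_obs();print(o['eef_pos'],(o['eef_pos']-T)@ex*1e3,(o['eef_pos']-T)@ey*1e3)
save(cv2.resize(s['image'][140:250,190:320],None,fx=6,fy=5,interpolation=cv2.INTER_CUBIC),'s3.png')
E
```

```text
top bass -4:243 -3.5:242 -3:243 -2.5:243 -2:243 -1.5:242 -1:242 -0.5:241 0:241 0.5:240 1:239 1.5:240 2:242 2.5:243 3:244 3.5:245 4:245
top treb -4:89 -3.5:90 -3:99 -2.5:104 -2:101 -1.5:91 -1:85 -0.5:84 0:83 0.5:83 1:78 1.5:77 2:82 2.5:90 3:94 3.5:96 4:94
scene bass -4:74 -3.5:76 -3:85 -2.5:103 -2:116 -1.5:118 -1:113 -0.5:109 0:118 0.5:116 1:100 1.5:121 2:221 2.5:156 3:83 3.5:82 4:67
scene treb -4:69 -3.5:75 -3:84 -2.5:95 -2:113 -1.5:115 -1:101 -0.5:90 0:80 0.5:80 1:73 1.5:80 2:74 2.5:123 3:215 3.5:129 4:65
(547.2700805664062, -18.953811645507812, 137.26397705078125, 276.4219970703125, 2.991096258163452)
[0.53812937 0.06836164 0.1852974 ] 8.402255424157238 57.4698058656937
```

View pics/s3.png

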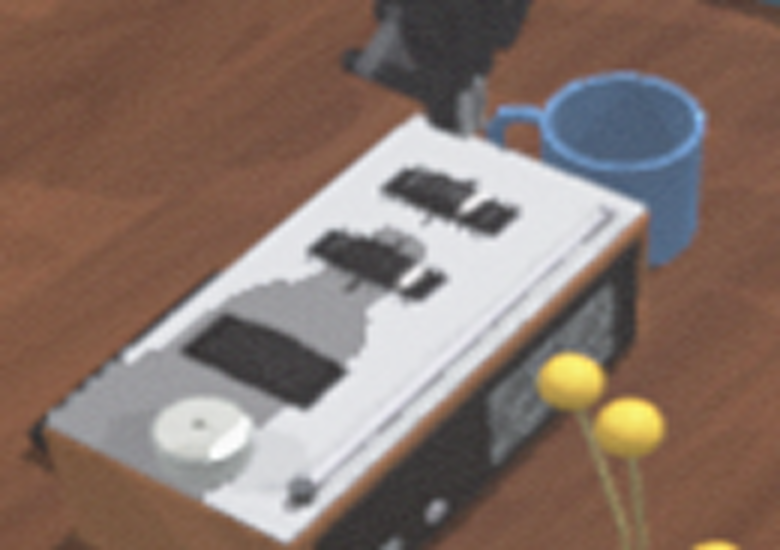

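Bass line now reads +2 (at (470,203)) and the radio has not moved (0.2 mm). Treble is still at +3. I'll go to the treble wheel, 8.4 mm beyond its crown.

drive_tool(rows="0 -30 0 0 0;0 -27.5 0 0 0;0 0 0 20 0;0 0 0 20 0;0 0 0 8.5 0;0 0 0 0 0;0 0 0 0 0")

```text
clock: 8.25
eef_pos: [0.5421, 0.0113, 0.1379]
tool_rot: [0.687, 0.727, -0.0, -0.0]
ft_force: [0.2, 0.4, -0.6]
grip_width: 0.0001
```

drive_tool(rows="0 0 0 1 0;0 0 0 0 0;0 0 0 0 0")

```text
clock: 8.55
eef_pos: [0.5424, 0.0112, 0.1374]
tool_rot: [0.687, 0.727, 0.0, 0.0]
ft_force: [-0.7, -0.3, -0.4]
grip_width: 0.0002
```

drive_tool(rows="0 0 0 1 0;0 0 0 0 0;0 0 0 0 0")

```text
clock: 8.85
eef_pos: [0.5423, 0.0111, 0.1362]
tool_rot: [0.687, 0.727, -0.0, -0.0]
ft_force: [-0.8, 0.5, -0.2]
grip_width: -0.0
```

drive_tool(rows="0 0 0 1 0;0 0 0 0 0;0 0 0 0 0")

```text
clock: 9.15
eef_pos: [0.5426, 0.0111, 0.1356]
tool_rot: [0.687, 0.727, 0.0, 0.0]
ft_force: [-0.0, 0.6, 3.3]
grip_width: -0.0002
```

drive_tool(rows="0 0 0 0.7 0;0 0 0 0 0;0 0 0 0 0")

```text
clock: 9.45
eef_pos: [0.5432, 0.0111, 0.1355]
tool_rot: [0.687, 0.727, 0.001, 0.001]
ft_force: [-0.8, 1.0, 5.2]
grip_width: -0.0003
```

drive_tool(rows="0 0 0 0.6 0;0 0 0 0 0;0 0 0 0 0")

```text
clock: 9.75
eef_pos: [0.5438, 0.0111, 0.1353]
tool_rot: [0.687, 0.727, 0.001, 0.001]
ft_force: [0.7, 0.4, 6.7]
grip_width: -0.0001
```

drive_tool(rows="0 0 -1.4 0 0;0 0 -1.4 0 0;0 0 -1.4 0 0;0 0 0 0 0")

```text
clock: 10.15
eef_pos: [0.5401, 0.0109, 0.1357]
tool_rot: [0.687, 0.727, 0.002, 0.002]
ft_force: [0.6, 0.7, 8.0]
grip_width: 0.0001
```

drive_tool(rows="0 0 -1.4 0 0;0 0 -1.4 0 0;0 0 -1.4 0 0;0 0 0 0 0")

```text
clock: 10.55
eef_pos: [0.5349, 0.0107, 0.1356]
tool_rot: [0.687, 0.727, 0.001, 0.001]
ft_force: [-0.5, 1.1, 7.4]
grip_width: -0.0
```

drive_tool(rows="0 0 -1.4 0 0;0 0 -1.4 0 0;0 0 -1.4 0 0;0 0 0 0 0")

```text
clock: 10.95
eef_pos: [0.5317, 0.0105, 0.1357]
tool_rot: [0.687, 0.727, 0.002, 0.002]
ft_force: [0.4, -0.1, 6.9]
grip_width: 0.0004
```

drive_tool(rows="0 0 -1.4 0 0;0 0 -1.4 0 0;0 0 -1.4 0 0;0 0 0 0 0")

```text
clock: 11.35
eef_pos: [0.5264, 0.0102, 0.1355]
tool_rot: [0.687, 0.727, 0.001, 0.001]
ft_force: [-1.4, 0.3, 8.8]
grip_width: -0.0001
```

```bash
python3 -c "
from meas import *
lines();o=bot.get_obs();print((o['eef_pos']-T)@ex*1e3,o['ft_force'])"
```

```text
top bass -4:116 -3.5:111 -3:107 -2.5:109 -2:113 -1.5:122 -1:134 -0.5:149 0:156 0.5:147 1:143 1.5:160 2:164 2.5:144 3:128 3.5:123 4:134
top treb -4:243 -3.5:243 -3:243 -2.5:243 -2:243 -1.5:243 -1:244 -0.5:247 0:249 0.5:249 1:249 1.5:248 2:247 2.5:243 3:240 3.5:239 4:240
scene bass -4:71 -3.5:73 -3:83 -2.5:102 -2:115 -1.5:119 -1:112 -0.5:106 0:116 0.5:115 1:98 1.5:120 2:220 2.5:154 3:82 3.5:80 4:67
scene treb -4:62 -3.5:64 -3:62 -2.5:62 -2:61 -1.5:61 -1:81 -0.5:105 0:115 0.5:122 1:239 1.5:195 2:94 2.5:93 3:83 3.5:80 4:67
-6.329802778065286 [-1.50353668  0.16601465  8.01075318]
```

Treble is at +1 now. I'll lift, reposition 9 mm further back, press, and do one more click.

drive_tool(rows="0 0 0 -3 0;0 0 0 -5 0;0 0 10 0 0;0 0 0 5 0;0 0 0 0.5 0;0 0 0 0 0;0 0 0 0 0")

```text
clock: 12.15
eef_pos: [0.535, 0.0107, 0.1359]
tool_rot: [0.687, 0.727, -0.0, -0.001]
ft_force: [-1.0, 0.4, 0.8]
grip_width: -0.0003
```

drive_tool(rows="0 0 0 1 0;0 0 0 0 0;0 0 0 0 0")

```text
clock: 12.45
eef_pos: [0.5354, 0.0107, 0.1357]
tool_rot: [0.687, 0.727, 0.0, 0.0]
ft_force: [-0.8, 0.3, 3.4]
grip_width: -0.0
```

```bash
python3 -c "
from meas import *
lines();o=bot.get_obs();print((o['eef_pos']-T)@ex*1e3,o['ft_force'])"
```

```text
top bass -4:105 -3.5:106 -3:111 -2.5:118 -2:121 -1.5:119 -1:118 -0.5:122 0:135 0.5:155 1:167 1.5:171 2:159 2.5:138 3:125 3.5:119 4:131
top treb -4:243 -3.5:242 -3:243 -2.5:243 -2:243 -1.5:243 -1:243 -0.5:243 0:243 0.5:244 1:246 1.5:248 2:249 2.5:249 3:248 3.5:248 4:247
scene bass -4:61 -3.5:62 -3:67 -2.5:73 -2:83 -1.5:104 -1:111 -0.5:108 0:116 0.5:115 1:99 1.5:119 2:220 2.5:156 3:82 3.5:79 4:67
scene treb -4:67 -3.5:70 -3:69 -2.5:69 -2:65 -1.5:59 -1:61 -0.5:62 0:76 0.5:106 1:121 1.5:102 2:93 2.5:93 3:82 3.5:82 4:66
2.704080443074732 [-1.05670181  0.69422949  3.88512406]
```

drive_tool(rows="0 0 0 0.9 0;0 0 0 0 0;0 0 0 0 0")

```text
clock: 12.85
eef_pos: [0.5362, 0.0107, 0.1356]
tool_rot: [0.687, 0.727, 0.001, 0.001]
ft_force: [-2.5, 0.4, 7.1]
grip_width: -0.0
```

drive_tool(rows="0 0 -1.4 0 0;0 0 -1.4 0 0;0 0 -1.4 0 0;0 0 0 0 0")

```text
clock: 13.25
eef_pos: [0.533, 0.0105, 0.1357]
tool_rot: [0.687, 0.727, 0.002, 0.001]
ft_force: [1.1, 0.4, 5.7]
grip_width: -0.0001
```

drive_tool(rows="0 0 -1.4 0 0;0 0 -1.4 0 0;0 0 -1.4 0 0;0 0 0 0 0")

```text
clock: 13.65
eef_pos: [0.5279, 0.0103, 0.1356]
tool_rot: [0.687, 0.727, 0.001, 0.001]
ft_force: [-0.3, -0.4, 6.4]
grip_width: 0.0001
```

```bash
python3 -c "
from meas import *
lines();o=bot.get_obs();print((o['eef_pos']-T)@ex*1e3,o['ft_force'])"
```

```text
top bass -4:114 -3.5:110 -3:110 -2.5:114 -2:118 -1.5:120 -1:128 -0.5:144 0:155 0.5:155 1:142 1.5:141 2:141 2.5:132 3:126 3.5:125 4:137
top treb -4:243 -3.5:243 -3:243 -2.5:243 -2:243 -1.5:243 -1:244 -0.5:245 0:248 0.5:249 1:249 1.5:248 2:247 2.5:245 3:242 3.5:239 4:240
scene bass -4:71 -3.5:73 -3:82 -2.5:100 -2:115 -1.5:118 -1:111 -0.5:108 0:117 0.5:115 1:97 1.5:119 2:220 2.5:155 3:82 3.5:81 4:67
scene treb -4:62 -3.5:63 -3:61 -2.5:60 -2:60 -1.5:61 -1:74 -0.5:99 0:121 0.5:117 1:95 1.5:111 2:89 2.5:93 3:82 3.5:83 4:66
-4.868006286487875 [-0.70808929  0.54576741  7.95181671]
```

Line now hidden under the finger, so it has left +1. I'll lift clear, move back towards the robot, and check.

drive_tool(rows="0 0 0 -3 0;0 0 0 -25 0;0 0 0 -40 0;0 0 0 -40 0;0 20 -30 0 0;0 30 -40 0 0;0 30 -40 0 0;0 30 -40 0 0;0 30 -40 0 0;0 0 0 0 0;0 0 0 0 0")

```text
clock: 14.85
eef_pos: [0.3291, 0.1399, 0.2426]
tool_rot: [0.686, 0.728, 0.0, 0.0]
ft_force: [0.2, -0.0, -0.4]
grip_width: -0.0002
```

```bash
python3 - <<'E'
from meas import *
lines();s=cam('scene');t=cam('top');print(plate(s,(190,305,160,255)),bot.get_obs()['eef_pos'],bot.get_obs()['clock'])
a=cv2.resize(s['image'][140:280,180:320],(560,560),interpolation=cv2.INTER_CUBIC);save(a,'s4.png')
save(t['image'],'t4.png')
E
```

```text
top bass -4:61 -3.5:57 -3:53 -2.5:57 -2:54 -1.5:55 -1:54 -0.5:51 0:49 0.5:55 1:92 1.5:150 2:153 2.5:108 3:71 3.5:59 4:76
top treb -4:59 -3.5:55 -3:55 -2.5:56 -2:59 -1.5:60 -1:80 -0.5:131 0:143 0.5:94 1:56 1.5:50 2:51 2.5:53 3:53 3.5:53 4:72
scene bass -4:74 -3.5:76 -3:85 -2.5:103 -2:115 -1.5:118 -1:113 -0.5:108 0:116 0.5:115 1:98 1.5:121 2:219 2.5:154 3:82 3.5:82 4:69
scene treb -4:69 -3.5:75 -3:85 -2.5:97 -2:116 -1.5:118 -1:111 -0.5:139 0:232 0.5:191 1:103 1.5:112 2:98 2.5:94 3:84 3.5:85 4:69
(547.5072631835938, -19.244216918945312, 137.37774658203125, 276.90399169921875, 2.8701395988464355) [0.33063785 0.13880582 0.24238452] 15.05
```

View pics/s4.png

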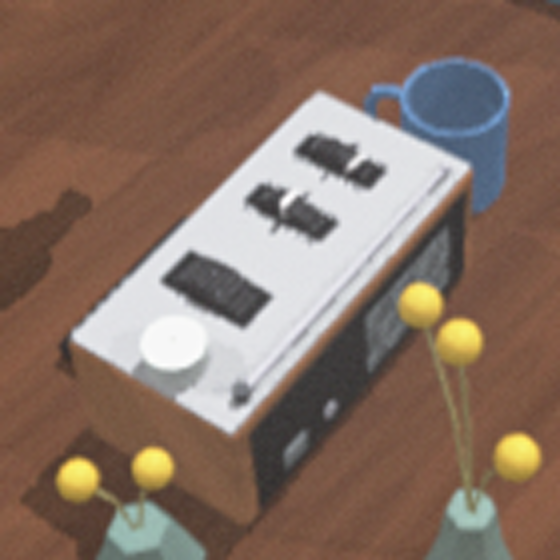

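View pics/t4.png

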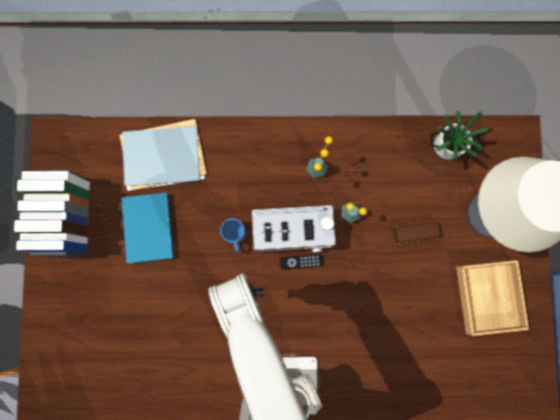

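The treble line is on its long tick (290,200) and the bass line two clicks back (355,158). Everything else is where it was and the gripper is clear, so I'm handing in.

```bash
python3 -c "
from workcell import bot
print(bot.job_done())"
```

```text
the job is handed in; nothing more can be done
None
```

The job is handed in: the bass wheel now rests two clicks above centre and the treble wheel on its centre click. I turned bass first, up two clicks from 0 in one stroke. Treble followed, down three clicks from +3 in two strokes. The finger pressed with about 6–9 N, and the last look was at about 15 s of the 64 s.

**Last checks, with the arm clear:**
- **Wheels:** the scene camera reads bass about +2.15 and treble about +0.15. Its starting reading for bass at 0 was also about +0.15, so that is a small offset. The top camera reads bass about +1.8 and treble about −0.1. Both round to the same clicks, +2 and 0.
- **Radio:** its measured position changed by less than 0.5 mm and its angle by about 0.1°, which is within the measuring noise.
- **Other things:** the surrounding objects look undisturbed in both views. The volume wheel was not touched; it has no line, so its angle could not be checked.

No check failed. At the start, the two cameras placed the radio about 3–4 mm apart along x, so I used a value between them.

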